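# Get the weighing bottle out from behind the reagent bottles

### The arm

A 7-joint arm with a two-finger parallel gripper is mounted at the origin on the work surface. World frame = base frame: x ahead of the robot, y to its left, z up, the work surface at z = 0. Lengths are in m, angles in rad, forces in N, time in s.
With the tool pointing down it reaches from about 0.4 to 0.85 m from the base axis. Payload 4.5 kg.
Tool frame: the origin (TCP) lies between the finger pads; the fingertips stand 11 mm ahead of it and the grasp point (between the pads) lies 8 mm behind it (r.tip_reach is the distance from the TCP to the fingertips, in m); x points along the fingers, y is the direction in which the jaws open and shut, and the axes are right-handed (so a half turn about x gives the same grasp; the last joint's range is limited). The gripper opens to 88 mm and grips with 3 to 60 N. Pads are 18 mm wide; open, the fingers measure 123 mm over their backs; the gripper's body (75 mm by 187 mm) begins 45 mm behind the grasp point.
Start: joints at [1.198, 0.689, -0.195, 1.565, 0.157, 0.902, -0.215], TCP at [0.247, -0.574, 0.25] pointing down, gripper open.
Joint ranges: [-3.01, 3.01], [-0.46, 2.08], [-1.47, 1.51], [0.13, 2.56], [-1, 4.14], [0.04, 2.09], [-2.66, 2.66]. Speed limits (rad/s): [2.57, 2.57, 3.14, 3.14, 3.14, 3.14, 3.14].

### API

Orientations are given as a unit quaternion [x, y, z, w].
In Python, from plant import r gives the robot as it stands.
- The arm moves only by the tool drive_tool, never from a script. Its argument "deltas" is a list of rows, each a list of 3 entries, a list of its own where there are three numbers: the turn, a rotation vector about the tool's x, y, z in degrees, then the shift along the tool's x, y, z in cm, then the finger opening in cm, from 0 to 8.81. A call has 1 to 12 rows; each row shifts and turns the commanded pose from where the row before left it, along the tool's axes as they then stand; what a row does not reach is not made up. A row lasts 1/12 s, in which the tool goes at most 41.7 mm and 7.16 degrees, less where a joint would pass 70% of its speed; a pose out of reach is approached as far as the arm can. A call is refused whole if a number of a shift passes 4.17 or a number of a turn 7.16, either way. A call with a gripper value outside its range is refused whole. The fingers move at their own pace and stop on an object; "force" is the grip in N (left out, the last holds). Time passes only in rows, so rows that do not move let the fingers close. It gives the time, the measured TCP pose, the force and the opening at its end, in the units of the state.
- r.get_state(): the state, without advancing time (a new reading comes with each control period).
- r.snapshot(name): name is "side" or "top"; returns a dict with "color" (420x560x3 uint8, red, green, blue), "fov_y" (degrees; the focal length in pixels is half the picture's height over the tangent of half this angle, whatever the lens; pixels are square), "cx", "cy" (the principal point, pixels), "extrinsics" (4x4, takes a point from world to camera coordinates). Camera axes: x right, y up, looking along -z (the intrinsics and any distortion apply to the point x, -y, -z); pixel columns grow to the right and rows downward; lengths in m; the calibration is good to about 2 mm. A picture is of the moment at which its call begins. There is no depth.
- r.finish_job(): hands the job in, once; it reports no verdict.
The state is a dict: "clock": time; "q": joint angles; "qd": joint speeds; "joint_torque": joint torques, N m; "tool_pos": TCP position; "eef_rot": TCP orientation; "contact_force": force on the tool from outside, world axes, zero at the start; "moment": the same for the moment, N m; "opening": opening from 0.0 (shut) to 1.0 (fully open).
Only numpy, scipy, OpenCV 4.12 (cv2) and the standard library are available. Lean on these libraries where they do the work, as an engineer would, in place of code of your own. Each camera call takes 0.05 s, during which the arm holds its last target. There are 200 camera calls.

### The job

The low glass weighing bottle stands at the back of the grey spill tray, hemmed in by three taller reagent bottles. Stand all three bottles in the empty white tray, set the weighing bottle in the middle of the balance pan, and then put each of the three bottles back on the very spot in the grey tray where it stood at the start. Keep everything upright and leave the slide box, the Petri dishes and the wash bottle alone.

Things in the scene. Friction and masses are not known exactly. Their poses are not given: they have to be found in the camera images.
- tall_bottle_mid (a point): Tall round white plastic bottle, loose: body 62 mm diameter, 172 mm tall, about 0.34 kg. The point is on its axis, half-way up (86 mm above its underside); z is up. Its black cap, 34 mm diameter, spans 62 to 86 mm above the point; below it 10 mm of bare neck, then the shoulder; full width begins 36 mm above the point. Its start position on the grey tray's floor is the place it must go back to.
- square_bottle_mid (a point): Square white plastic bottle, loose: body 62 x 62 mm, 138 mm tall, about 0.30 kg. The point is on its axis, half-way up (69 mm above its underside); z is up. Its black cap, 42 mm diameter, spans 46 to 69 mm above the point; below it 9 mm of bare neck, then the shoulder; full width begins 27 mm above the point. Its start position on the grey tray's floor is the place it must go back to.
- squat_bottle_mid (a point): Squat round brown glass bottle, loose: body 66 mm diameter, 136 mm tall, about 0.32 kg. The point is on its axis, half-way up (68 mm above its underside); z is up. Its black cap, 30 mm diameter, spans 46 to 68 mm above the point; below it 9 mm of bare neck, then the shoulder; full width begins 20 mm above the point. Its start position on the grey tray's floor is the place it must go back to.
- weigher_mid (a point): Low glass weighing bottle, one rigid loose piece: pale upright cylinder 50 mm diameter, 43 mm tall, with a small knob on top (56 mm tall in all), 0.07 kg. The point is on its axis, 28 mm above its underside; z is up. It starts on the grey tray's floor at the back (tray's +x), a bottle on each side (tray's +y, -y) and one in front (-x), gaps about 3 to 20 mm. Grip it by the cylinder.
- store: Grey plastic spill tray, fixed, in which the bottles stand: 172 mm (its x) by 240 mm (its y), rim 16 mm high and 4 mm thick, flat floor 4 mm above the bench. Origin: centre of its underside, on the bench; its x points to the back of the tray, z up.
- side: White enamelled tray with a blue rim, fixed, empty at the start, room for three bottles in a row: 290 mm (its x) by 124 mm (its y), rim 14 mm high (16 mm at the bead) and 4 mm thick, flat floor 4 mm above the bench. Origin: centre of its underside, on the bench; z up. It lies to the left or to the right of the grey tray.
- pan (a point): Round steel pan, 120 mm diameter, of the white balance; all fixed and rigid. The point is the centre of the pan's upper face, 64 mm above the bench; the balance's housing is 172 mm wide (y), reaches 150 mm from the pan's centre to the front (-x of this point) and 82 mm to the back, all lower than the pan. It lies on the other side of the grey tray from the white tray.
- slide_box: Blue closed slide box lying on the bench between robot and grey tray, 87 x 112 x 34 mm, to be left alone. Origin: centre of its underside.
- petri_stack: Stack of three closed Petri dishes, one rigid piece, 90 mm diameter, 47 mm tall, standing at the far edge of the work, left or right, to be left alone. Origin: centre of its underside.
- wash_bottle: White wash bottle with a red cap and bent spout, 60 mm diameter, 197 mm tall, the spout reaching 69 mm to its +x side, standing at the far edge of the work, left or right, to be left alone. Origin: centre of its underside.
Mind the look-alikes: they are no part of the job. Of the things that look like the part that bears squat_bottle_mid, the largest one is meant.

How it is judged:
By the outcome, as a careful person would: the job done as asked, in the order asked, and still so for the second after the job is handed in, with the robot touching nothing.
It also fails if it takes over 152 s, if anything falls off the work surface, if the arm or the gripper's body presses on something with over 40 N, if the wrist force passes 120 N, or if a joint passes its speed limit or range.

## Working session

There is one attempt and no reset: what is moved stays moved. The work goes in short steps, Python scripts to look and compute and a tool call to move; the robot and the scene stay as the last step left them, time stands still between calls to the robot, and variables do not carry over. Pictures are saved under pics/ and viewed, about 12 in all and at most 16, crops included, and the job is handed in when it is done.

Besides the shell and the picture viewer there is one more tool, called as name([rows], argument=value, ...), one row to a line, values as JSON. drive_tool: Moves the arm, as the interface text tells. Its arguments: {"type":"object","properties":{"deltas":{"type":"array","items":{"type":"array"}},"force":{"type":"number"}},"required":["deltas"]}

```bash
mkdir -p pics; python3 - <<'E'
from plant import r
import cv2,numpy as np
np.set_printoptions(precision=4,suppress=True)
s=r.get_state();print(s)
for n in("top","side"):
    d=r.snapshot(n);cv2.imwrite(f"pics/{n}0.png",d["color"][:,:,::-1])
    print(n,{k:v for k,v in d.items() if k!="color"})
print(r.tip_reach)
E
ls
```

```text
{'clock': 0.0, 'q': array([ 1.1978,  0.6899, -0.1945,  1.5663,  0.1573,  0.9025, -0.2151]), 'qd': array([-0.0022,  0.0022, -0.0009, -0.0003, -0.0008,  0.0007, -0.    ]), 'joint_torque': array([  0.0016, -52.7564,  -1.2663, -15.3433,  -0.0526,   0.0067,
         0.0002]), 'tool_pos': array([ 0.247 , -0.5735,  0.2489]), 'eef_rot': array([-0.6923, -0.1435,  0.6927, -0.1423]), 'contact_force': array([ 0.1616, -0.8259,  0.639 ]), 'moment': array([ 0.0026,  0.0261, -0.0274]), 'opening': 0.9971909570487851}
top {'fov_y': 48.88901858482422, 'cx': 280.16813004857386, 'cy': 210.16183104914708, 'extrinsics': array([[ 0.0512, -0.9987,  0.0023, -0.0178],
       [ 0.9735,  0.0504,  0.2231, -0.5627],
       [-0.2229, -0.0092,  0.9748, -0.8621],
       [ 0.    ,  0.    ,  0.    ,  1.    ]])}
side {'fov_y': 50.42463744494492, 'cx': 288.0156047009051, 'cy': 203.45199145818273, 'extrinsics': array([[-0.7224, -0.6914,  0.0118,  0.4081],
       [ 0.4344, -0.4405,  0.7856, -0.3033],
       [-0.538 ,  0.5726,  0.6186, -0.8794],
       [ 0.    ,  0.    ,  0.    ,  1.    ]])}
0.011
pics
```

View pics/top0.png

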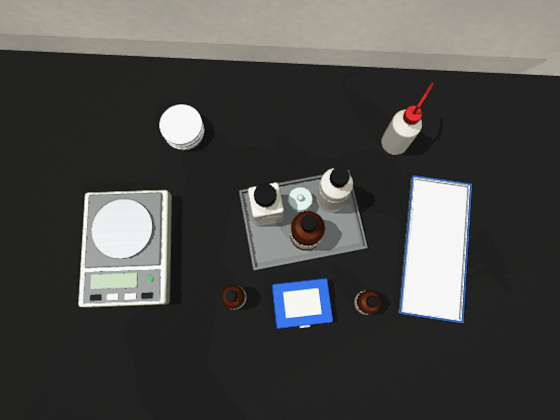

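View pics/side0.png

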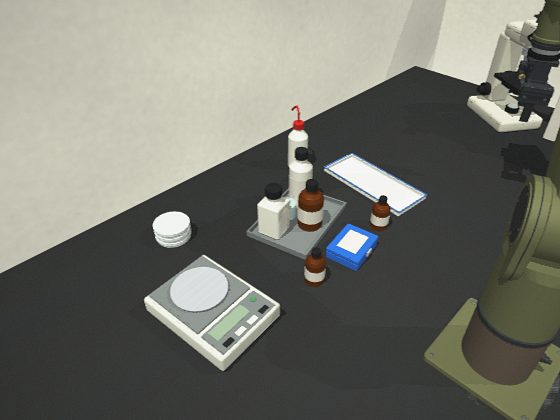

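```bash
cat > h.py <<'E'
import cv2,numpy as np
np.set_printoptions(precision=4,suppress=True)
def cam(d):
    f=210/np.tan(np.radians(d["fov_y"]/2)); return f,d["cx"],d["cy"],np.array(d["extrinsics"])
def ray(d,u,v):
    f,cx,cy,E=cam(d);R=E[:3,:3]
    return -R.T@E[:3,3], R.T@np.array([(u-cx)/f,-(v-cy)/f,-1])
def atz(d,u,v,z):
    c,k=ray(d,u,v);return c+k*(z-c[2])/k[2]
def proj(d,P):
    f,cx,cy,E=cam(d);p=np.atleast_2d(P)@E[:3,:3].T+E[:3,3]
    return np.c_[cx+f*p[:,0]/-p[:,2],cy-f*p[:,1]/-p[:,2]]
def crop(d,x0,y0,w,h,s,name):
    im=cv2.resize(d["color"][y0:y0+h,x0:x0+w,::-1],None,fx=s,fy=s,interpolation=cv2.INTER_CUBIC)
    for i in range(0,w,10): cv2.line(im,(i*s,0),(i*s,6 if (x0+i)%50 else 14),(0,255,255),1)
    for i in range(0,h,10): cv2.line(im,(0,i*s),(6 if (y0+i)%50 else 14,i*s),(0,255,255),1)
    cv2.imwrite("pics/"+name,im)
E
python3 - <<'E'
from h import *
from plant import r
t=r.snapshot("top");s=r.snapshot("side")
import pickle;pickle.dump((t,s),open("s0.pkl","wb"))
crop(t,230,160,150,115,5,"tc0.png");crop(s,240,140,120,120,5,"sc0.png")
E
```

```text
(no output)
```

View pics/tc0.png

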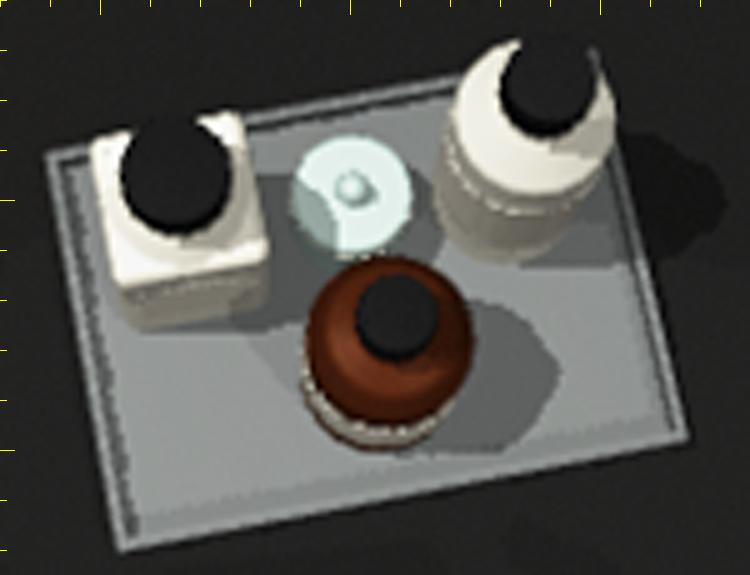

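View pics/sc0.png

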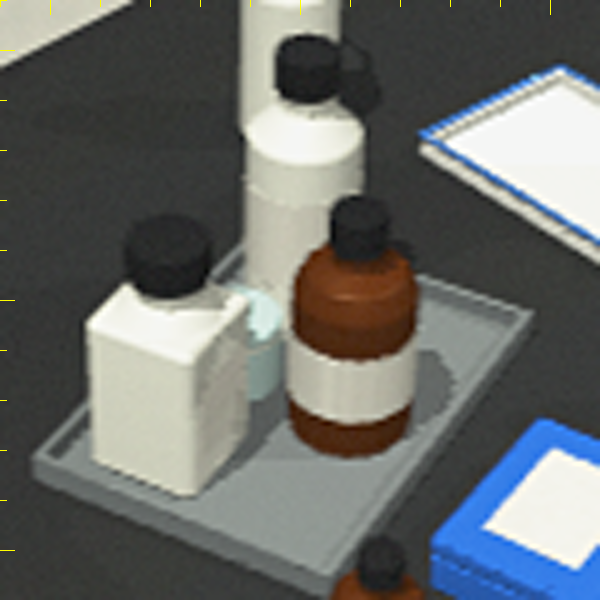

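```bash
cat > m0.py <<'E'
from h import *
import pickle
from scipy.optimize import least_squares
t,s=pickle.load(open("s0.pkl","rb"))
C={'t':(t,230,160),'s':(s,240,140)}
a=np.linspace(0,2*np.pi,72)
def ring(x,y,r,z): return np.c_[x+r*np.cos(a),y+r*np.sin(a),0*a+z]
def ext(c,P):
    d,x0,y0=C[c];q=(proj(d,P)-[x0,y0]+.5)*5
    return dict(L=q[:,0].min(),R=q[:,0].max(),T=q[:,1].min(),B=q[:,1].max())
Z=.004
O={'tall':[('t',.017,148,172,dict(L=500,B=138)),('s',.017,148,172,dict(L=275,R=341,T=34,B=103)),('s',.031,0,122,dict(L=244,R=365)),('t',.031,0,122,dict(L=435,R=615))],
'square':[('t',.021,115,138,dict(L=120,R=232,B=235)),('s',.021,115,138,dict(L=125,R=213,T=213,B=299))],
'squat':[('t',.015,114,136,dict(L=355,R=440,T=275,B=362)),('s',.015,114,136,dict(L=330,R=389,T=196,B=260)),('t',.033,0,88,dict(L=303,R=474,B=450)),('s',.033,0,88,dict(L=286,R=419,B=458))],
'weigher':[('t',.025,40,43,dict(L=291,R=413,T=135)),('s',.025,0,43,dict(R=281))]}
for n,fs in O.items():
    def res(p,by=0):
        o=[]
        for c,rr,z0,z1,e in fs:
            E=ext(c,np.r_[ring(*p,rr,Z+z0/1000),ring(*p,rr,Z+z1/1000)])
            o+=[E[k]-v for k,v in e.items()]
        return np.array(o)
    f=least_squares(res,[.6,0],x_scale=.01,loss='soft_l1',f_scale=5)
    print(n,f.x,np.round(res(f.x),0))
    for c in 'ts':
        sub=[q for q in fs if q[0]==c];fs2=fs;fs=sub
        if sum(len(q[4]) for q in sub)>1: print('  ',c,least_squares(res,[.6,0],x_scale=.01).x)
        fs=fs2
U=lambda X,Y,c='t':(C[c][1]+X/5-.5,C[c][2]+Y/5-.5)
q=np.array([atz(t,*U(*p),.100)for p in[(90,145),(240,112),(268,243),(115,285)]])
print('sq corners',q[:,:2],q.mean(0),np.linalg.norm(q-np.roll(q,-1,0),axis=1))
e=[q[1]-q[2],q[0]-q[3],q[0]-q[1],q[3]-q[2]]
print('sq yaw',[np.degrees(np.arctan2(v[1],v[0]))for v in e])
g=np.array([atz(t,*U(*p),.016)for p in[(45,153),(120,551),(690,438)]])
print('grey',g[:,:2],np.linalg.norm(np.diff(g,axis=0),axis=1),(g[0]+g[2])/2,[np.degrees(np.arctan2(v[1],v[0])) for v in(g[0]-g[1],g[1]-g[2])])
g=np.array([atz(s,*U(*p,'s'),.016)for p in[(33,462),(325,595),(534,314)]]);print('grey side',g[:,:2],(g[0]+g[2])/2)
g=np.array([atz(t,*p,.016)for p in[(412,177),(471,183),(464,321),(400,314)]])
print('white',g[:,:2],np.linalg.norm(g-np.roll(g,-1,0),axis=1),g.mean(0),[np.degrees(np.arctan2(v[1],v[0])) for v in(g[0]-g[3],g[1]-g[2])])
g=np.array([atz(s,*p,.016)for p in[(353,153),(426,193),(402,213),(324,167)]]);print('white side',g[:,:2],g.mean(0))
print('pan',atz(t,122,228.5,.064),atz(s,199.5,288.5,.064))
for p in[(91.5,228.5),(153,228.5),(122,199),(122,258)]: print(atz(t,*p,.064))
E
python3 m0.py
```

```text
tall [ 0.6092 -0.0935] [-2. -2.  1.  2. -4.  1.  2.  0. -6.  3.]
   t [ 0.6084 -0.094 ]
   s [ 0.6088 -0.0922]
square [0.5768 0.0409] [-2.  0. -0.  1.  0. -3.  1.]
   t [0.5768 0.0407]
   s [0.5764 0.0418]
squat [ 0.5272 -0.0433] [-1. -1. -6. -1. -0.  3. -5.  3. -4.  2.  1.  2.  4.  1.]
   t [ 0.5264 -0.0437]
   s [ 0.5279 -0.0424]
weigher [ 0.5948 -0.0275] [-1. -1. -2.  5.]
   t [ 0.5939 -0.0279]
sq corners [[0.5944 0.0764]
 [0.6107 0.0189]
 [0.5589 0.0054]
 [0.5394 0.0631]] [0.5758 0.0409 0.1   ] [0.0598 0.0536 0.061  0.0566]
sq yaw [np.float64(14.616407924587202), np.float64(13.580669366568443), np.float64(105.86864873667187), np.float64(108.70056241090998)]
grey [[ 0.6129  0.1025]
 [ 0.446   0.0597]
 [ 0.5047 -0.1732]] [0.1724 0.2402] [ 0.5588 -0.0354  0.016 ] [np.float64(14.353531589994404), np.float64(104.15131135617894)]
grey side [[ 0.6107  0.1069]
 [ 0.4407  0.073 ]
 [ 0.504  -0.1701]] [ 0.5573 -0.0316  0.016 ]
white [[ 0.6613 -0.2672]
 [ 0.6544 -0.3932]
 [ 0.3655 -0.3675]
 [ 0.3726 -0.2396]] [0.1262 0.2901 0.1281 0.29  ] [ 0.5135 -0.3169  0.016 ] [np.float64(-5.468612110609189), np.float64(-5.0944082373049815)]
white side [[ 0.6483 -0.3908]
 [ 0.3679 -0.365 ]
 [ 0.3677 -0.2388]
 [ 0.6623 -0.2621]] [ 0.5115 -0.3142  0.016 ]
pan [0.5093 0.3225 0.064 ] [0.5075 0.3268 0.064 ]
[0.5062 0.3828 0.064 ]
[0.5125 0.2611 0.064 ]
[0.5693 0.3302 0.064 ]
[0.451 0.315 0.064]
```

```bash
cat > go.py <<'E'
# usage: go.py x y z [yaw_deg]: tool-frame shift (cm) from measured TCP pose to target TCP, and turn (deg) to x-down, jaw axis at yaw
import sys
from h import *
from plant import r
from scipy.spatial.transform import Rotation as Ro
s=r.get_state();R=Ro.from_quat(s["eef_rot"])
a=list(map(float,sys.argv[1:]))
y=R.apply([0,1,0]);print("t",round(s["clock"],2),"pos",s["tool_pos"],"xax",R.apply([1,0,0]),"jaw yaw",round(np.degrees(np.arctan2(y[1],y[0])),2),"open",round(s["opening"]*88.1,1),"F",s["contact_force"])
yaw=np.radians(a[3] if len(a)>3 else -75.8)
yy=np.array([np.cos(yaw),np.sin(yaw),0]);xx=np.array([0,0,-1.])
T=Ro.from_matrix(np.c_[xx,yy,np.cross(xx,yy)])
print("turn",np.degrees((R.inv()*T).as_rotvec()))
d=np.array(a[:3])-s["tool_pos"]
print("shift now",100*R.inv().apply(d),"after turn",100*T.inv().apply(d))
E
python3 go.py 0.609 -0.093 0.23; python3 go.py 0.609 -0.093 0.23 104.2
```

```text
t 0.2 pos [ 0.2471 -0.5737  0.2492] xax [-0.0005  0.0009 -1.    ] jaw yaw -66.69 open 88.2 F [ 0.5091 -0.6276 -0.7917]
turn [9.1112 0.0094 0.0606]
shift now [  1.9504 -29.8232 -52.2553] after turn [  1.9227 -37.7236 -46.873 ]
t 0.2 pos [ 0.2471 -0.5737  0.2492] xax [-0.0005  0.0009 -1.    ] jaw yaw -66.69 open 88.2 F [ 0.5091 -0.6276 -0.7917]
turn [-170.8888   -0.0906    0.014 ]
shift now [  1.9504 -29.8232 -52.2553] after turn [ 1.9227 37.7236 46.873 ]
```

drive_tool([
  [[4.5,0,0],[0,0,0],6],
  [[4.6,0,0.06],[0,0,0],6],
  [[0,0,0],[0,-1.2,-1.5],6],
  [[0,0,0],[0,-2.1,-2.6],6],
  [[0,0,0],[0,-2.1,-2.6],6],
  [[0,0,0],[0,-2.1,-2.6],6],
  [[0,0,0],[0,-2.1,-2.6],6],
  [[0,0,0],[0,-2.1,-2.6],6],
  [[0,0,0],[0,-2.1,-2.6],6],
  [[0,0,0],[0,-2.1,-2.6],6],
  [[0,0,0],[0,-2.1,-2.6],6],
  [[0,0,0],[0,-2.1,-2.6],6],
], force=25)

```text
clock: 1.2
tool_pos: [0.4401, -0.3166, 0.2495]
eef_rot: [0.702, 0.087, -0.702, 0.088]
contact_force: [0.2, -0.7, -0.3]
opening: 0.684
```

```bash
python3 go.py 0.609 -0.093 0.22
```

```text
t 1.2 pos [ 0.4401 -0.3166  0.2495] xax [ 0.0002 -0.001  -1.    ] jaw yaw -75.79 open 60.3 F [ 0.184  -0.6617 -0.324 ]
turn [ 0.0084  0.0026 -0.0595]
shift now [  2.9316 -17.532  -21.8634] after turn [  2.9508 -17.5321 -21.8607]
```

drive_tool([
  [[0,0,0],[0,-2.1,-2.6],6],
  [[0,0,0],[0,-2.1,-2.6],6],
  [[0,0,0],[0,-2.1,-2.6],6],
  [[0,0,0],[0,-2.1,-2.6],6],
  [[0,0,0],[0,-2.1,-2.6],6],
  [[0,0,0],[0,-2.1,-2.6],6],
  [[0,0,0],[0,-2.1,-2.6],6],
  [[0,0,0],[0,-1.8,-2.3],6],
  [[0,0,0],[0,-1.1,-1.4],6],
  [[0,0,0],[1.5,0,0],6],
  [[0,0,0],[1.5,0,0],6],
  [[0,0,0],[0,0,0],6],
])

```text
clock: 2.2
tool_pos: [0.6067, -0.0929, 0.2165]
eef_rot: [-0.7, -0.088, 0.704, -0.088]
contact_force: [-0.3, -0.1, -0.6]
opening: 0.68
```

```bash
python3 go.py 0.609 -0.093 0.158; python3 - <<'E'
from h import *
from plant import r
crop(r.snapshot("side"),200,80,180,150,4,"s1.png")
E
```

```text
t 2.2 pos [ 0.6067 -0.0929  0.2165] xax [-0.0054 -0.0005 -1.    ] jaw yaw -75.72 open 59.9 F [-0.3394 -0.0956 -0.5908]
turn [0.0754 0.3045 0.0471]
shift now [ 5.8531  0.0703 -0.2541] after turn [ 5.8545  0.0652 -0.2231]
```

View pics/s1.png

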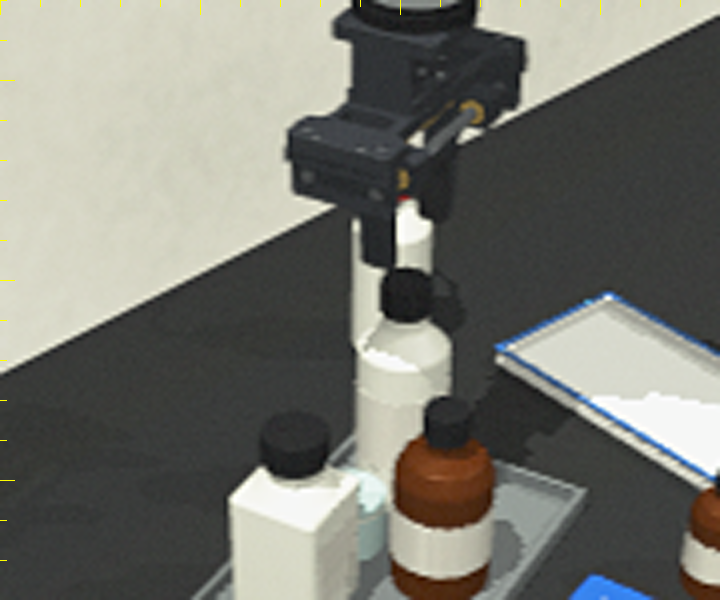

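drive_tool([
  [[0,0,0],[1,0,0],6],
  [[0,0,0],[1.2,0,0],6],
  [[0,0,0],[1.2,0,0],6],
  [[0,0,0],[0,0,0],6],
  [[0,0,0],[0,0,0],6],
])

```text
clock: 2.67
tool_pos: [0.6084, -0.094, 0.1853]
eef_rot: [-0.702, -0.087, 0.702, -0.088]
contact_force: [0.9, -0.4, 0.5]
opening: 0.677
```

```bash
python3 go.py 0.609 -0.093 0.158
```

```text
t 2.67 pos [ 0.6084 -0.094   0.1853] xax [-0.    -0.001 -1.   ] jaw yaw -75.82 open 59.7 F [ 0.9046 -0.3732  0.5072]
turn [-0.0198  0.0169 -0.0575]
shift now [ 2.734  -0.0865 -0.0879] after turn [ 2.7341 -0.0837 -0.0871]
```

drive_tool([
  [[0,0,0],[1,-0.05,-0.05],6],
  [[0,0,0],[1,0,-0.05],6],
  [[0,0,0],[0.75,0,0],6],
  [[0,0,0],[0,0,0],6],
  [[0,0,0],[0,0,0],4],
  [[0,0,0],[0,0,0],2.8],
  [[0,0,0],[0,0,0],2.8],
  [[0,0,0],[0,0,0],2.8],
  [[0,0,0],[0,0,0],2.8],
  [[0,0,0],[0,0,0],2.8],
], force=25)

```text
clock: 3.5
tool_pos: [0.6096, -0.093, 0.1583]
eef_rot: [0.702, 0.087, -0.701, 0.088]
contact_force: [-0.0, 0.2, 1.2]
opening: 0.376
```

```bash
python3 go.py 0.606 -0.325 0.208
```

```text
t 3.5 pos [ 0.6096 -0.093   0.1583] xax [ 0.0011 -0.0011 -1.    ] jaw yaw -75.79 open 33.1 F [-0.0268  0.1533  1.2408]
turn [ 0.0069 -0.0482 -0.0743]
shift now [-4.9509 22.4082  6.041 ] after turn [-4.9748 22.4025  6.0425]
```

drive_tool([
  [[0,0,0],[-0.7,0,0],2.8],
  [[0,0,0],[-1.3,0,0],2.8],
  [[0,0,0],[-1.5,0,0],2.8],
  [[0,0,0],[-1.0,0.8,0.2],2.8],
  [[0,0,0],[-0.5,1.6,0.4],2.8],
  [[0,0,0],[0,2.4,0.65],2.8],
  [[0,0,0],[0,2.4,0.65],2.8],
  [[0,0,0],[0,2.4,0.65],2.8],
  [[0,0,0],[0,2.4,0.65],2.8],
  [[0,0,0],[0,2.4,0.65],2.8],
  [[0,0,0],[0,2.4,0.65],2.8],
  [[0,0,0],[0,2.4,0.65],2.8],
])

```text
clock: 4.5
tool_pos: [0.6056, -0.2939, 0.208]
eef_rot: [-0.701, -0.087, 0.702, -0.088]
contact_force: [0.2, 0.5, -2.9]
opening: 0.381
```

```bash
python3 go.py 0.606 -0.325 0.161
```

```text
t 4.5 pos [ 0.6056 -0.2939  0.208 ] xax [-0.0007 -0.0014 -1.    ] jaw yaw -75.83 open 33.6 F [ 0.2018  0.4897 -2.9018]
turn [-0.035   0.058  -0.0652]
shift now [4.7073 3.0207 0.7177] after turn [4.7032 3.0256 0.7243]
```

drive_tool([
  [[0,0,0],[0,1.6,0.45],2.8],
  [[0,0,0],[0.5,0.9,0.3],2.8],
  [[0,0,0],[1.0,0.6,0.1],2.8],
  [[0,0,0],[1.2,0,0],2.8],
  [[0,0,0],[1.0,0,0],2.8],
  [[0,0,0],[0.6,0,0],2.8],
  [[0,0,0],[0.3,0,0],2.8],
  [[0,0,0],[0.2,0,0],2.8],
  [[0,0,0],[0.1,0,0],2.8],
  [[0,0,0],[0,0,0],2.8],
  [[0,0,0],[0,0,0],2.8],
])

```text
clock: 5.42
tool_pos: [0.6063, -0.3239, 0.1596]
eef_rot: [0.702, 0.087, -0.701, 0.088]
contact_force: [0.5, 0.3, -1.9]
opening: 0.375
```

```bash
python3 go.py 0.606 -0.325 0.158
```

```text
t 5.42 pos [ 0.6063 -0.3239  0.1596] xax [ 0.0012 -0.0015 -1.    ] jaw yaw -75.78 open 33.0 F [ 0.5182  0.2669 -1.9416]
turn [ 0.0206 -0.0434 -0.1003]
shift now [0.1605 0.0976 0.0539] after turn [0.1604 0.0979 0.0537]
```

Still a millimetre up by the force; lower a little, then release.

drive_tool([
  [[0,0,0],[0.1,0,0],2.8],
  [[0,0,0],[0.05,0,0],2.8],
  [[0,0,0],[0,0,0],2.8],
  [[0,0,0],[0,0,0],3.6],
  [[0,0,0],[0,0,0],4.5],
  [[0,0,0],[0,0,0],5.5],
  [[0,0,0],[0,0,0],6],
  [[0,0,0],[-1,0,0],6],
  [[0,0,0],[-2,0,0],6],
  [[0,0,0],[-2,0,0],6],
  [[0,0,0],[-1,0,0],6],
])

```text
clock: 6.33
tool_pos: [0.6072, -0.3245, 0.2208]
eef_rot: [0.703, 0.086, -0.7, 0.089]
contact_force: [-0.0, 0.8, 0.4]
opening: 0.681
```

```bash
python3 go.py 0.577 0.0408 0.22;python3 - <<'E'
from h import *
from plant import r
crop(r.snapshot("side"),220,80,220,160,3,"s2.png")
E
```

```text
t 6.33 pos [ 0.6072 -0.3245  0.2208] xax [ 0.0044 -0.0029 -1.    ] jaw yaw -75.8 open 60.0 F [-0.0278  0.8111  0.4262]
turn [-0.0026 -0.2025 -0.2205]
shift now [ -0.0332 -36.1532  -6.0326] after turn [  0.0846 -36.1528  -6.0343]
```

View pics/s2.png

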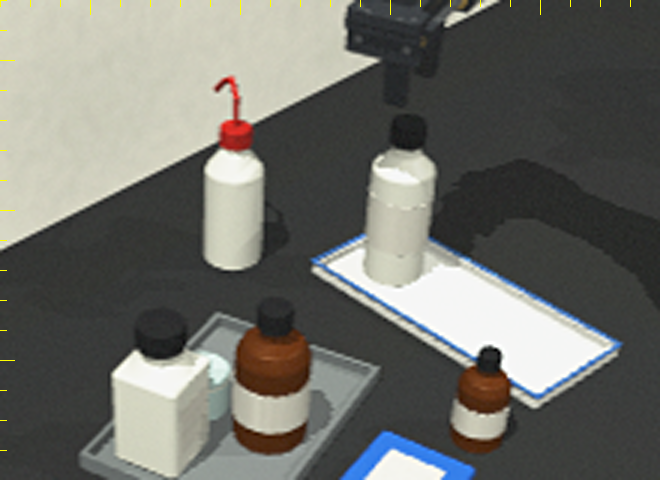

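```bash
python3 go.py 0.5272 -0.0433 0.18
```

```text
t 6.38 pos [ 0.6079 -0.3248  0.2222] xax [ 0.0067 -0.004  -1.    ] jaw yaw -75.8 open 59.8 F [ 0.2966 -0.1724  1.8839]
turn [-0.0023 -0.3149 -0.3178]
shift now [  4.0499 -29.2961   0.9406] after turn [  4.2174 -29.2732   0.9167]
```

drive_tool([
  [[0,0,0],[0,-1.2,0],6],
  [[0,0,0],[0,-2.2,0.1],6],
  [[0,0,0],[0,-3,0.1],6],
  [[0,0,0],[0,-3.2,0.1],6],
  [[0,0,0],[0,-3.2,0.1],6],
  [[0,0,0],[0,-3.2,0.1],6],
  [[0,0,0],[0,-3.2,0.1],6],
  [[0,0,0],[0.5,-3.2,0.1],6],
  [[0,0,0],[0.8,-3,0.1],6],
  [[0,0,0],[1,-2.2,0],6],
  [[0,0,0],[1,-1.2,0],6],
  [[0,0,0],[0.5,-0.4,0],6],
])

```text
clock: 7.38
tool_pos: [0.5252, -0.0397, 0.1782]
eef_rot: [-0.701, -0.089, 0.702, -0.089]
contact_force: [-0.6, 0.2, 0.4]
opening: 0.683
```

drive_tool([
  [[0,0,0],[0,0,0],6],
  [[0,0,0],[0,0,0],6],
  [[0,0,0],[0,0,0],6],
])

```text
clock: 7.63
tool_pos: [0.5271, -0.0445, 0.1796]
eef_rot: [0.702, 0.086, -0.701, 0.087]
contact_force: [0.3, -0.0, 0.5]
opening: 0.681
```

```bash
python3 go.py 0.5272 -0.0433 0.122
```

```text
t 7.63 pos [ 0.5271 -0.0445  0.1796] xax [ 0.0015 -0.0021 -1.    ] jaw yaw -75.93 open 60.0 F [ 0.336  -0.0393  0.4579]
turn [-0.1259 -0.052  -0.1368]
shift now [ 5.7629 -0.1285 -0.0322] after turn [ 5.7632 -0.1147 -0.0377]
```

drive_tool([
  [[0,0,0],[0.8,-0.1,0],6],
  [[0,0,0],[1.4,0,0],6],
  [[0,0,0],[1.6,0,0],6],
  [[0,0,0],[1.2,0,0],6],
  [[0,0,0],[0.75,0,0],6],
  [[0,0,0],[0,0,0],6],
  [[0,0,0],[0,0,0],4],
  [[0,0,0],[0,0,0],2.5],
  [[0,0,0],[0,0,0],2.5],
  [[0,0,0],[0,0,0],2.5],
  [[0,0,0],[0,0,0],2.5],
  [[0,0,0],[0,0,0],2.5],
], force=25)

```text
clock: 8.63
tool_pos: [0.5267, -0.0423, 0.1223]
eef_rot: [0.702, 0.087, -0.701, 0.088]
contact_force: [-0.2, -1.9, 1.9]
opening: 0.33
```

```bash
python3 go.py 0.42 -0.308 0.162
```

```text
t 8.63 pos [ 0.5267 -0.0423  0.1223] xax [ 0.0016 -0.0015 -1.    ] jaw yaw -75.81 open 29.1 F [-0.2292 -1.9313  1.8876]
turn [-0.0099 -0.0695 -0.1074]
shift now [-3.9505 23.1514 16.8565] after turn [-3.9734 23.141  16.8653]
```

drive_tool([
  [[0,0,0],[-0.7,0,0],2.5],
  [[0,0,0],[-1.3,0,0],2.5],
  [[0,0,0],[-1.2,0,0],2.5],
  [[0,0,0],[-0.6,0.8,0.3],2.5],
  [[0,0,0],[-0.2,1.8,0.6],2.5],
  [[0,0,0],[0,2.5,0.8],2.5],
  [[0,0,0],[0,2.5,0.8],2.5],
  [[0,0,0],[0,2.5,0.8],2.5],
  [[0,0,0],[0,2.5,0.8],2.5],
  [[0,0,0],[0,2.5,0.8],2.5],
  [[0,0,0],[0,2.5,0.8],2.5],
  [[0,0,0],[0,2.1,0.8],2.5],
])

```text
clock: 9.63
tool_pos: [0.5104, -0.2516, 0.1618]
eef_rot: [-0.701, -0.086, 0.702, -0.087]
contact_force: [0.2, -0.6, -2.9]
opening: 0.325
```

drive_tool([
  [[0,0,0],[0,1.3,1.2],2.5],
  [[0,0,0],[0,0.8,1.6],2.5],
  [[0,0,0],[0,0.6,2.0],2.5],
  [[0,0,0],[0,0.4,2.0],2.5],
  [[0,0,0],[0,0.3,1.6],2.5],
  [[0,0,0],[0,0,0.8],2.5],
  [[0,0,0],[0,0,0],2.5],
  [[0,0,0],[0,0,0],2.5],
  [[0,0,0],[0,0,0],2.5],
])

```text
clock: 10.38
tool_pos: [0.4324, -0.3036, 0.1621]
eef_rot: [0.702, 0.088, -0.701, 0.088]
contact_force: [0.8, 0.3, -2.8]
opening: 0.334
```

```bash
python3 go.py 0.42 -0.308 0.1223
```

```text
t 10.38 pos [ 0.4324 -0.3036  0.1621] xax [ 0.0023 -0.0008 -1.    ] jaw yaw -75.7 open 29.4 F [ 0.8374  0.3266 -2.8186]
turn [ 0.1028 -0.1184 -0.0758]
shift now [3.982  0.1114 1.3168] after turn [3.9846 0.1191 1.3083]
```

Off by 1.3 cm in z; add it and lower.

drive_tool([
  [[0,0,0],[0.2,0.1,0.7],2.5],
  [[0,0,0],[0.7,0,0.6],2.5],
  [[0,0,0],[1,0,0],2.5],
  [[0,0,0],[0.9,0,0],2.5],
  [[0,0,0],[0.6,0,0],2.5],
  [[0,0,0],[0.3,0,0],2.5],
  [[0,0,0],[0.2,0,0],2.5],
  [[0,0,0],[0.1,0,0],2.5],
  [[0,0,0],[0,0,0],2.5],
  [[0,0,0],[0,0,0],2.5],
])

```text
clock: 11.22
tool_pos: [0.4186, -0.3084, 0.1222]
eef_rot: [0.702, 0.087, -0.701, 0.088]
contact_force: [-0.3, -0.4, -2.0]
opening: 0.329
```

```bash
python3 go.py 0.42 -0.308 0.122
```

```text
t 11.22 pos [ 0.4186 -0.3084  0.1222] xax [ 0.0007 -0.0011 -1.    ] jaw yaw -75.78 open 28.9 F [-0.3077 -0.4347 -1.9872]
turn [ 0.0216 -0.0258 -0.0692]
shift now [ 0.0238 -0.0022 -0.1454] after turn [ 0.0237 -0.0022 -0.1454]
```

drive_tool([
  [[0,0,0],[0.1,0,0],2.5],
  [[0,0,0],[0,0,0],2.5],
  [[0,0,0],[0,0,0],3.5],
  [[0,0,0],[0,0,0],4.5],
  [[0,0,0],[0,0,0],5.5],
  [[0,0,0],[0,0,0],6.5],
  [[0,0,0],[-0.8,0,0],6.5],
  [[0,0,0],[-1.5,0,0],6.5],
  [[0,0,0],[-2,0,0],6.5],
  [[0,0,0],[-1.5,0,0],6.5],
  [[0,0,0],[-0.5,0,0],6.5],
])

```text
clock: 12.13
tool_pos: [0.4194, -0.3091, 0.1864]
eef_rot: [0.703, 0.086, -0.701, 0.089]
contact_force: [-0.1, 0.3, -1.0]
opening: 0.74
```

```bash
python3 go.py 0.5765 0.041 0.185
```

```text
t 12.13 pos [ 0.4194 -0.3091  0.1864] xax [ 0.0037 -0.0031 -1.    ] jaw yaw -75.8 open 65.2 F [-0.1059  0.2692 -1.0456]
turn [ 0.001  -0.1634 -0.2243]
shift now [  0.0893 -30.0884 -23.814 ] after turn [  0.1392 -30.0883 -23.8138]
```

drive_tool([
  [[0,0,0],[0,-1.2,-0.95],6.5],
  [[0,0,0],[0,-2,-1.6],6.5],
  [[0,0,0],[0,-2.6,-2.05],6.5],
  [[0,0,0],[0,-2.6,-2.05],6.5],
  [[0,0,0],[0,-2.6,-2.05],6.5],
  [[0,0,0],[0,-2.6,-2.05],6.5],
  [[0,0,0],[0,-2.6,-2.05],6.5],
  [[0,0,0],[0,-2.6,-2.05],6.5],
  [[0,0,0],[0,-2.6,-2.05],6.5],
  [[0,0,0],[0,-2.6,-2.05],6.5],
  [[0,0,0],[0,-2.6,-2.05],6.5],
])

```text
clock: 13.05
tool_pos: [0.5568, 0.0026, 0.1835]
eef_rot: [-0.702, -0.087, 0.702, -0.088]
contact_force: [-0.2, -0.2, 0.1]
opening: 0.739
```

drive_tool([
  [[0,0,0],[0,-2,-1.6],6.5],
  [[0,0,0],[0,-1.1,-0.9],6.5],
  [[0,0,0],[0,-0.4,-0.3],6.5],
  [[0,0,0],[0,0,0],6.5],
  [[0,0,0],[0,0,0],6.5],
  [[0,0,0],[0,0,0],6.5],
])

```text
clock: 13.55
tool_pos: [0.5744, 0.039, 0.1836]
eef_rot: [-0.701, -0.085, 0.702, -0.087]
contact_force: [-0.5, 0.0, -0.2]
opening: 0.737
```

```bash
python3 go.py 0.5765 0.041 0.123
```

```text
t 13.55 pos [0.5744 0.039  0.1836] xax [-0.0009 -0.0029 -1.    ] jaw yaw -75.98 open 65.0 F [-0.4612  0.0165 -0.2487]
turn [-0.1767  0.0881 -0.149 ]
shift now [ 6.0587 -0.1611 -0.2576] after turn [ 6.0595 -0.1446 -0.2487]
```

drive_tool([
  [[0,0,0],[0.8,-0.1,-0.15],6.5],
  [[0,0,0],[1.4,0,0],6.5],
  [[0,0,0],[1.7,0,0],6.5],
  [[0,0,0],[1.3,0,0],6.5],
  [[0,0,0],[0.85,0,0],6.5],
  [[0,0,0],[0,0,0],6.5],
  [[0,0,0],[0,0,0],5],
  [[0,0,0],[0,0,0],3.7],
  [[0,0,0],[0,0,0],3.7],
  [[0,0,0],[0,0,0],3.7],
  [[0,0,0],[0,0,0],3.7],
  [[0,0,0],[0,0,0],3.7],
], force=25)

```text
clock: 14.55
tool_pos: [0.5771, 0.0427, 0.124]
eef_rot: [0.702, 0.087, -0.701, 0.088]
contact_force: [0.6, -0.4, 4.4]
opening: 0.467
```

```bash
python3 go.py 0.513 -0.316 0.163
```

```text
t 14.55 pos [0.5771 0.0427 0.124 ] xax [ 0.002  -0.0013 -1.    ] jaw yaw -75.81 open 41.1 F [ 0.633  -0.3607  4.3851]
turn [-0.0123 -0.0932 -0.1011]
shift now [-3.8699 33.2121 14.9988] after turn [-3.9041 33.202  15.0123]
```

drive_tool([
  [[0,0,0],[-0.7,0,0],3.7],
  [[0,0,0],[-1.3,0,0],3.7],
  [[0,0,0],[-1.8,0,0],3.7],
  [[0,0,0],[-2.0,0,0],3.7],
  [[0,0,0],[-1.5,0,0],3.7],
  [[0,0,0],[-0.7,0.8,0.4],3.7],
  [[0,0,0],[0,1.7,0.8],3.7],
  [[0,0,0],[0,2.3,1.04],3.7],
  [[0,0,0],[0,2.3,1.04],3.7],
  [[0,0,0],[0,2.3,1.04],3.7],
  [[0,0,0],[0,2.3,1.04],3.7],
  [[0,0,0],[0,2.3,1.04],3.7],
])

```text
clock: 15.55
tool_pos: [0.5472, -0.11, 0.2028]
eef_rot: [-0.701, -0.087, 0.702, -0.088]
contact_force: [0.9, -0.6, -3.2]
opening: 0.47
```

drive_tool([
  [[0,0,0],[0,2.3,1.04],3.7],
  [[0,0,0],[0,2.3,1.04],3.7],
  [[0,0,0],[0,2.3,1.04],3.7],
  [[0,0,0],[0,2.3,1.04],3.7],
  [[0,0,0],[0,2.3,1.04],3.7],
  [[0,0,0],[0,2.3,1.04],3.7],
  [[0,0,0],[0.5,2.3,1.04],3.7],
  [[0,0,0],[1.0,1.8,0.8],3.7],
  [[0,0,0],[1.2,1.0,0.4],3.7],
  [[0,0,0],[0.8,0.4,0.1],3.7],
  [[0,0,0],[0.5,0,0],3.7],
  [[0,0,0],[0,0,0],3.7],
])

```text
clock: 16.55
tool_pos: [0.5124, -0.3143, 0.1618]
eef_rot: [-0.701, -0.089, 0.702, -0.087]
contact_force: [0.3, 1.1, -4.4]
opening: 0.462
```

drive_tool([
  [[0,0,0],[0,0,0],3.7],
  [[0,0,0],[0,0,0],3.7],
])

```text
clock: 16.72
tool_pos: [0.5139, -0.3148, 0.1639]
eef_rot: [0.702, 0.088, -0.701, 0.089]
contact_force: [-0.6, -0.1, -2.2]
opening: 0.468
```

```bash
python3 go.py 0.513 -0.316 0.124
```

```text
t 16.72 pos [ 0.5139 -0.3148  0.1639] xax [ 0.0012 -0.0003 -1.    ] jaw yaw -75.64 open 41.3 F [-0.5758 -0.0649 -2.209 ]
turn [ 0.1576 -0.0644 -0.0313]
shift now [3.9908 0.0918 0.1262] after turn [3.9909 0.0943 0.1215]
```

drive_tool([
  [[0,0,0],[0.6,0.1,0.1],3.7],
  [[0,0,0],[1.0,0,0],3.7],
  [[0,0,0],[1,0,0],3.7],
  [[0,0,0],[0.7,0,0],3.7],
  [[0,0,0],[0.3,0,0],3.7],
  [[0,0,0],[0.2,0,0],3.7],
  [[0,0,0],[0.1,0,0],3.7],
  [[0,0,0],[0.05,0,0],3.7],
  [[0,0,0],[0,0,0],3.7],
  [[0,0,0],[0,0,0],3.7],
])

```text
clock: 17.55
tool_pos: [0.5125, -0.3179, 0.1244]
eef_rot: [0.702, 0.087, -0.701, 0.088]
contact_force: [0.9, -0.1, -3.1]
opening: 0.468
```

```bash
python3 go.py 0.513 -0.316 0.124
```

```text
t 17.55 pos [ 0.5125 -0.3179  0.1244] xax [ 0.001  -0.0014 -1.    ] jaw yaw -75.79 open 41.2 F [ 0.9311 -0.1328 -3.0772]
turn [ 0.0085 -0.0377 -0.095 ]
shift now [ 0.0384 -0.1752 -0.0973] after turn [ 0.0386 -0.1752 -0.0973]
```

drive_tool([
  [[0,0,0],[0.1,0,0],3.7],
  [[0,0,0],[0.05,0,0],3.7],
  [[0,0,0],[0,0,0],3.7],
  [[0,0,0],[0,0,0],3.7],
])

```text
clock: 17.88
tool_pos: [0.5127, -0.3184, 0.1239]
eef_rot: [0.702, 0.086, -0.701, 0.088]
contact_force: [-1.7, 1.1, 5.6]
opening: 0.461
```

drive_tool([
  [[0,0,0],[0,0,0],4.5],
  [[0,0,0],[0,0,0],5.2],
  [[0,0,0],[0,0,0],6],
  [[0,0,0],[0,0,0],6.5],
  [[0,0,0],[-0.8,0,0],7],
  [[0,0,0],[-1.5,0,0],7.5],
  [[0,0,0],[-2,0,0],7.5],
  [[0,0,0],[-1.5,0,0],7.5],
  [[0,0,0],[-1,0,0],7.5],
  [[0,0,0],[0,0,0],7.5],
])

```text
clock: 18.72
tool_pos: [0.5135, -0.3184, 0.1931]
eef_rot: [0.703, 0.086, -0.7, 0.089]
contact_force: [0.4, -0.5, -0.4]
opening: 0.852
```

```bash
python3 go.py 0.594 -0.0278 0.13;python3 - <<'E'
from h import *
from plant import r
cv2.imwrite("pics/top3.png",cv2.resize(r.snapshot("top")["color"][120:330,225:505,::-1],None,fx=2.8,fy=2.8,interpolation=cv2.INTER_CUBIC))
E
```

```text
t 18.72 pos [ 0.5135 -0.3184  0.1931] xax [ 0.0044 -0.0032 -1.    ] jaw yaw -75.8 open 75.0 F [ 0.4388 -0.4833 -0.3543]
turn [ 0.001  -0.201  -0.2391]
shift now [  6.2484 -26.2232 -14.907 ] after turn [  6.3054 -26.1973 -14.9285]
```

View pics/top3.png

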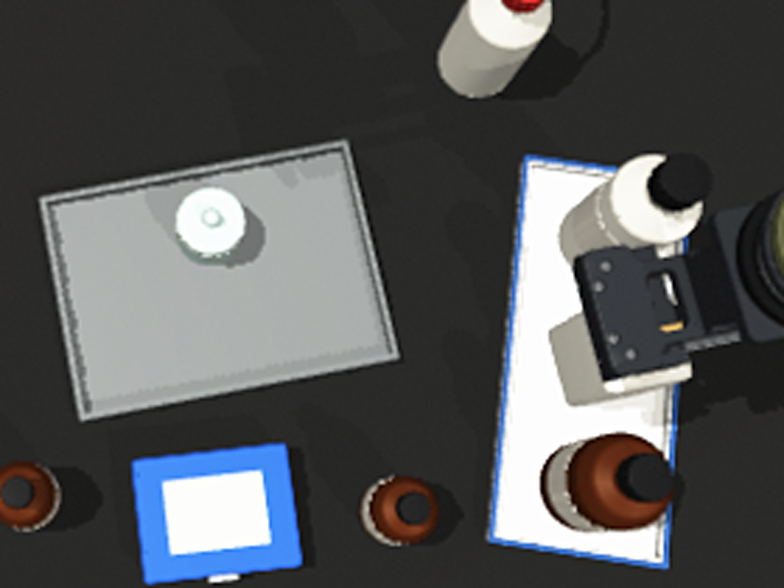

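drive_tool([
  [[0,0,0],[0,-1.2,-0.7],7.5],
  [[0,0,0],[0,-2.2,-1.25],7.5],
  [[0,0,0],[0,-2.8,-1.6],7.5],
  [[0,0,0],[0,-3.0,-1.7],7.5],
  [[0,0,0],[0,-3.0,-1.7],7.5],
  [[0,0,0],[0,-3.0,-1.7],7.5],
  [[0,0,0],[0.6,-3.0,-1.7],7.5],
  [[0,0,0],[1.2,-2.8,-1.6],7.5],
  [[0,0,0],[1.5,-2.5,-1.5],7.5],
  [[0,0,0],[1.5,-1.7,-1.0],7.5],
  [[0,0,0],[1,-0.8,-0.4],7.5],
  [[0,0,0],[0.5,-0.2,-0.1],7.5],
])

```text
clock: 19.77
tool_pos: [0.5915, -0.0236, 0.1249]
eef_rot: [-0.7, -0.089, 0.703, -0.089]
contact_force: [0.2, 0.0, -0.1]
opening: 0.851
```

drive_tool([
  [[0,0,0],[0.5,0,0],7.5],
  [[0,0,0],[1,0,0],7.5],
  [[0,0,0],[1,0,0],7.5],
  [[0,0,0],[0.5,0,0],7.5],
  [[0,0,0],[0,0,0],7.5],
  [[0,0,0],[0,0,0],7.5],
])

```text
clock: 20.27
tool_pos: [0.5927, -0.028, 0.0971]
eef_rot: [-0.702, -0.087, 0.702, -0.087]
contact_force: [-0.1, 0.2, 0.2]
opening: 0.852
```

```bash
python3 go.py 0.5945 -0.0278 0.022
```

```text
t 20.27 pos [ 0.5927 -0.028   0.0971] xax [-0.0001 -0.0013 -1.    ] jaw yaw -75.86 open 75.1 F [-0.1281  0.2005  0.1902]
turn [-0.061   0.026  -0.0719]
shift now [ 7.5069  0.0176 -0.1864] after turn [ 7.5069  0.0272 -0.183 ]
```

drive_tool([
  [[0,0,0],[0.8,0,-0.15],7.5],
  [[0,0,0],[1.5,0,0],7.5],
  [[0,0,0],[1.8,0,0],7.5],
  [[0,0,0],[1.5,0,0],7.5],
  [[0,0,0],[1.0,0,0],7.5],
  [[0,0,0],[0.6,0,0],7.5],
  [[0,0,0],[0.3,0,0],7.5],
  [[0,0,0],[0,0,0],7.5],
  [[0,0,0],[0,0,0],6.2],
  [[0,0,0],[0,0,0],5.4],
  [[0,0,0],[0,0,0],4.6],
  [[0,0,0],[0,0,0],4.6],
], force=12)

```text
clock: 21.27
tool_pos: [0.5947, -0.0269, 0.0229]
eef_rot: [0.702, 0.087, -0.701, 0.088]
contact_force: [-0.5, -0.7, 1.2]
opening: 0.572
```

drive_tool([
  [[0,0,0],[0,0,0],4.6],
  [[0,0,0],[0,0,0],4.6],
  [[0,0,0],[0,0,0],4.6],
])

```text
clock: 21.52
tool_pos: [0.5947, -0.0269, 0.0228]
eef_rot: [0.702, 0.087, -0.701, 0.088]
contact_force: [-0.1, -0.4, 4.5]
opening: 0.562
```

```bash
python3 go.py 0.5085 0.324 0.122
```

```text
t 21.52 pos [ 0.5947 -0.0269  0.0228] xax [ 0.0013 -0.0012 -1.    ] jaw yaw -75.8 open 49.5 F [-0.1082 -0.3675  4.4587]
turn [ 0.0047 -0.055  -0.0824]
shift now [ -9.9704 -36.1201  -0.2598] after turn [ -9.9187 -36.1344  -0.2472]
```

drive_tool([
  [[0,0,0],[-0.7,0,0],4.6],
  [[0,0,0],[-1.4,0,0],4.6],
  [[0,0,0],[-2,0,0],4.6],
  [[0,0,0],[-2.2,0,0],4.6],
  [[0,0,0],[-2,-0.6,0],4.6],
  [[0,0,0],[-1.2,-1.5,0],4.6],
  [[0,0,0],[-0.5,-2.3,0],4.6],
  [[0,0,0],[0,-2.5,0],4.6],
  [[0,0,0],[0,-2.5,0],4.6],
  [[0,0,0],[0,-2.5,0],4.6],
  [[0,0,0],[0,-2.5,0],4.6],
  [[0,0,0],[0,-2.5,0],4.6],
], force=14)

```text
clock: 22.52
tool_pos: [0.5524, 0.1383, 0.1231]
eef_rot: [0.702, 0.087, -0.701, 0.088]
contact_force: [0.2, 0.5, -0.6]
opening: 0.563
```

drive_tool([
  [[0,0,0],[0,-2.5,0],4.6],
  [[0,0,0],[0,-2.5,0],4.6],
  [[0,0,0],[0,-2.5,0],4.6],
  [[0,0,0],[0,-2.5,-0.1],4.6],
  [[0,0,0],[0,-2.5,-0.1],4.6],
  [[0,0,0],[0,-2.5,0],4.6],
  [[0,0,0],[0,-2.1,0],4.6],
  [[0,0,0],[0,-1.4,0],4.6],
  [[0,0,0],[0,-0.7,0],4.6],
  [[0,0,0],[0,0,0],4.6],
  [[0,0,0],[0,0,0],4.6],
  [[0,0,0],[0,0,0],4.6],
])

```text
clock: 23.52
tool_pos: [0.5084, 0.3215, 0.122]
eef_rot: [0.702, 0.086, -0.702, 0.088]
contact_force: [0.5, -0.9, -1.4]
opening: 0.563
```

```bash
python3 go.py 0.5085 0.324 0.083;python3 - <<'E'
from h import *
from plant import r
d=r.snapshot("side");crop(d,130,170,170,150,4,"s4.png")
E
```

```text
t 23.52 pos [0.5084 0.3215 0.122 ] xax [ 0.0007 -0.0028 -1.    ] jaw yaw -75.94 open 49.6 F [ 0.5485 -0.9025 -1.3697]
turn [-0.1354  0.0016 -0.1644]
shift now [ 3.9003 -0.2551 -0.0675] after turn [ 3.901  -0.2437 -0.0679]
```

View pics/s4.png

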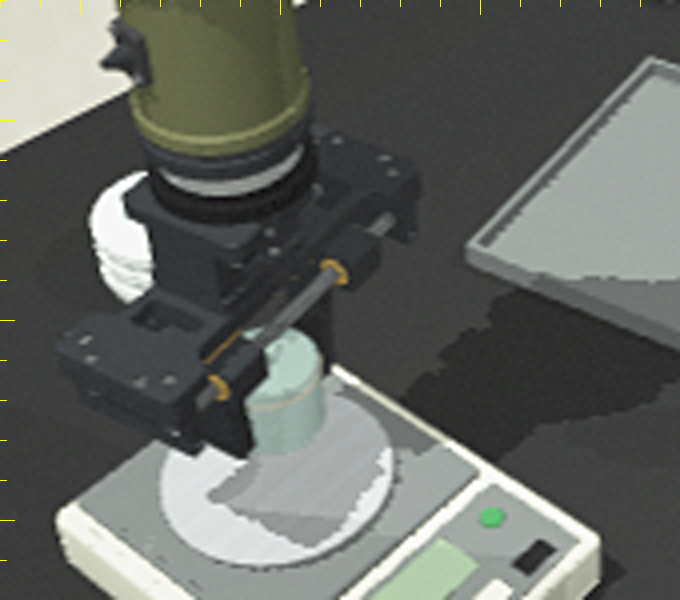

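drive_tool([
  [[0,0,0],[0.6,-0.2,-0.05],4.6],
  [[0,0,0],[1,0,0],4.6],
  [[0,0,0],[1,0,0],4.6],
  [[0,0,0],[0.6,0,0],4.6],
  [[0,0,0],[0.3,0,0],4.6],
  [[0,0,0],[0.15,0,0],4.6],
  [[0,0,0],[0.1,0,0],4.6],
  [[0,0,0],[0,0,0],4.6],
  [[0,0,0],[0,0,0],4.6],
])

```text
clock: 24.32
tool_pos: [0.5078, 0.3259, 0.0846]
eef_rot: [0.702, 0.087, -0.701, 0.088]
contact_force: [0.7, 0.1, 0.1]
opening: 0.561
```

```bash
python3 go.py 0.5085 0.324 0.0825
```

```text
t 24.32 pos [0.5078 0.3259 0.0846] xax [ 0.0008 -0.0008 -1.    ] jaw yaw -75.79 open 49.4 F [0.6782 0.0539 0.0541]
turn [ 0.0102 -0.0306 -0.0561]
shift now [ 0.2109  0.1966 -0.0207] after turn [ 0.2107  0.1968 -0.0208]
```

drive_tool([
  [[0,0,0],[0.05,0.15,0],4.6],
  [[0,0,0],[0.07,0,0],4.6],
  [[0,0,0],[0.05,0,0],4.6],
  [[0,0,0],[0,0,0],4.6],
  [[0,0,0],[0,0,0],4.6],
  [[0,0,0],[0,0,0],4.6],
])

```text
clock: 24.82
tool_pos: [0.5082, 0.3241, 0.0829]
eef_rot: [0.702, 0.087, -0.702, 0.088]
contact_force: [-0.1, -1.0, 0.6]
opening: 0.564
```

```bash
python3 go.py 0.5085 0.324 0.0825
```

```text
t 24.82 pos [0.5082 0.3241 0.0829] xax [ 0.0006 -0.0012 -1.    ] jaw yaw -75.8 open 49.7 F [-0.1342 -1.017   0.6304]
turn [ 0.0018 -0.0165 -0.0741]
shift now [ 0.036   0.0224 -0.0303] after turn [ 0.0359  0.0224 -0.0304]
```

drive_tool([
  [[0,0,0],[0.03,0,0],4.6],
  [[0,0,0],[0,0,0],5.2],
  [[0,0,0],[0,0,0],5.6],
  [[0,0,0],[0,0,0],6.2],
  [[0,0,0],[0,0,0],7],
  [[0,0,0],[0,0,0],7.5],
  [[0,0,0],[-1,0,0],7.5],
  [[0,0,0],[-2,0,0],7.5],
  [[0,0,0],[-3,0,0],7.5],
  [[0,0,0],[-3,0,0],7.5],
  [[0,0,0],[-2,0,0],7],
  [[0,0,0],[-1,0,0],7],
])

```text
clock: 25.82
tool_pos: [0.5093, 0.3252, 0.2061]
eef_rot: [0.703, 0.088, -0.7, 0.087]
contact_force: [1.8, 0.6, -0.8]
opening: 0.797
```

```bash
python3 go.py 0.5127 -0.3182 0.2
```

```text
t 25.82 pos [0.5093 0.3252 0.2061] xax [ 0.0048  0.002  -1.    ] jaw yaw -75.8 open 70.2 F [ 1.7702  0.6153 -0.8202]
turn [-0.0038 -0.2958  0.0451]
shift now [ 0.4789 62.4565 15.4551] after turn [ 0.6079 62.4551 15.4565]
```

drive_tool([
  [[0,0,0],[0,1.2,0.3],6.5],
  [[0,0,0],[0,2.2,0.55],6.5],
  [[0,0,0],[0,3.3,0.815],6.5],
  [[0,0,0],[0,3.3,0.815],6.5],
  [[0,0,0],[0,3.3,0.815],6.5],
  [[0,0,0],[0,3.3,0.815],6.5],
  [[0,0,0],[0,3.3,0.815],6.5],
  [[0,0,0],[0,3.3,0.815],6.5],
  [[0,0,0],[0,3.3,0.815],6.5],
  [[0,0,0],[0,3.3,0.815],6.5],
  [[0,0,0],[0,3.3,0.815],6.5],
  [[0,0,0],[0,3.3,0.815],6.5],
])

```text
clock: 26.82
tool_pos: [0.5081, -0.053, 0.2015]
eef_rot: [-0.701, -0.087, 0.703, -0.088]
contact_force: [0.8, -0.3, 0.6]
opening: 0.741
```

drive_tool([
  [[0,0,0],[0,3.3,0.815],6.5],
  [[0,0,0],[0,3.3,0.815],6.5],
  [[0,0,0],[0,3.3,0.815],6.5],
  [[0,0,0],[0,3.3,0.815],6.5],
  [[0,0,0],[0,3.3,0.815],6.5],
  [[0,0,0],[0,3.3,0.815],6.5],
  [[0,0,0],[0,2.9,0.7],6.5],
  [[0,0,0],[0,2.0,0.5],6.5],
  [[0,0,0],[0,1.0,0.25],6.5],
  [[0,0,0],[0,0.2,0.05],6.5],
  [[0,0,0],[0,0,0],6.5],
  [[0,0,0],[0,0,0],6.5],
])

```text
clock: 27.82
tool_pos: [0.5117, -0.315, 0.2025]
eef_rot: [-0.701, -0.089, 0.702, -0.088]
contact_force: [-0.3, 0.3, 0.3]
opening: 0.736
```

```bash
python3 go.py 0.5127 -0.3182 0.124;python3 - <<'E'
from h import *
from plant import r
t=r.snapshot("top");a=crop(t,60,170,125,120,5,"tp.png")
E
```

```text
t 27.82 pos [ 0.5117 -0.315   0.2025] xax [-0.0007  0.0011 -1.    ] jaw yaw -75.66 open 64.9 F [-0.3273  0.3225  0.2971]
turn [0.142  0.0218 0.0733]
shift now [ 7.8484  0.342  -0.0254] after turn [ 7.8488  0.3319 -0.0233]
```

View pics/tp.png

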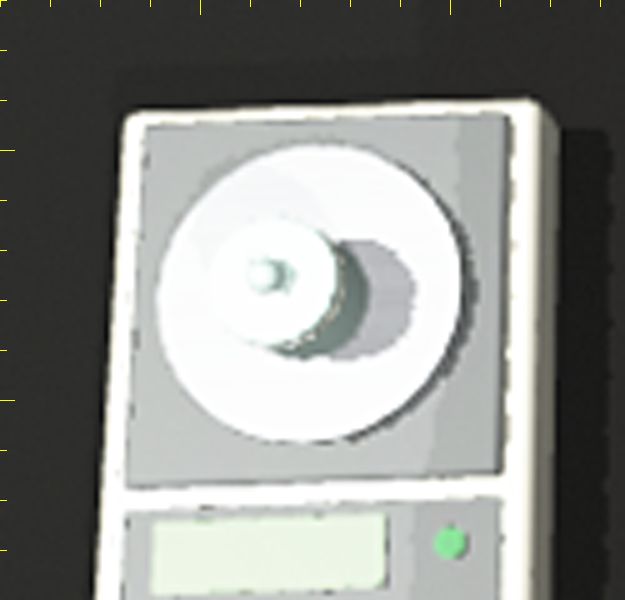

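drive_tool([
  [[0,0,0],[0.8,0.15,0],6.5],
  [[0,0,0],[1.6,0.05,0],6.5],
  [[0,0,0],[2,0,0],6.5],
  [[0,0,0],[1.8,0,0],6.5],
  [[0,0,0],[1.1,0,0],6.5],
  [[0,0,0],[0.5,0,0],6.5],
  [[0,0,0],[0,0,0],6.5],
  [[0,0,0],[0,0,0],6.5],
])

```text
clock: 28.53
tool_pos: [0.5126, -0.3192, 0.1254]
eef_rot: [0.702, 0.087, -0.701, 0.088]
contact_force: [0.6, 0.3, -0.3]
opening: 0.737
```

```bash
python3 go.py 0.5127 -0.3182 0.124;python3 - <<'E'
from h import *
import pickle
t,s=pickle.load(open("s0.pkl","rb"))
print("pan",atz(t,121.5,227.9,.064),"lid",atz(t,114.9,225.7,.107),"knobtop",atz(t,60+267/5-.5,170+273/5-.5,.118))
E
```

```text
t 28.53 pos [ 0.5126 -0.3192  0.1254] xax [ 0.0009 -0.0012 -1.    ] jaw yaw -75.76 open 64.9 F [ 0.5625  0.2718 -0.2811]
turn [ 0.0401 -0.0301 -0.0808]
shift now [ 0.136  -0.0913 -0.0284] after turn [ 0.1361 -0.0911 -0.0284]
pan [0.5104 0.3236 0.064 ] lid [0.5067 0.3213 0.107 ] knobtop [0.5076 0.3214 0.118 ]
```

drive_tool([
  [[0,0,0],[0.1,0,0],5.5],
  [[0,0,0],[0,0,0],4.6],
  [[0,0,0],[0,0,0],3.7],
  [[0,0,0],[0,0,0],3.7],
  [[0,0,0],[0,0,0],3.7],
  [[0,0,0],[0,0,0],3.7],
  [[0,0,0],[0,0,0],3.7],
], force=25)

```text
clock: 29.12
tool_pos: [0.5125, -0.3196, 0.1246]
eef_rot: [0.702, 0.087, -0.701, 0.088]
contact_force: [-1.0, 0.5, 5.2]
opening: 0.469
```

```bash
python3 go.py 0.5768 0.041 0.164
```

```text
t 29.12 pos [ 0.5125 -0.3196  0.1246] xax [ 0.0012 -0.0017 -1.    ] jaw yaw -75.8 open 41.3 F [-0.9521  0.4665  5.2018]
turn [-0.0001 -0.044  -0.1097]
shift now [ -3.9882 -33.3751 -15.0812] after turn [ -3.9359 -33.3827 -15.0782]
```

drive_tool([
  [[0,0,0],[-0.7,0,0],3.7],
  [[0,0,0],[-1.3,0,0],3.7],
  [[0,0,0],[-1.4,0,0],3.7],
  [[0,0,0],[-0.6,-0.8,-0.36],3.7],
  [[0,0,0],[0,-1.7,-0.77],3.7],
  [[0,0,0],[0,-2.5,-1.13],3.7],
  [[0,0,0],[0,-2.5,-1.13],3.7],
  [[0,0,0],[0,-2.5,-1.13],3.7],
  [[0,0,0],[0,-2.5,-1.13],3.7],
  [[0,0,0],[0,-2.5,-1.13],3.7],
  [[0,0,0],[0,-2.5,-1.13],3.7],
  [[0,0,0],[0,-2.5,-1.13],3.7],
])

```text
clock: 30.12
tool_pos: [0.5502, -0.1009, 0.1635]
eef_rot: [-0.701, -0.088, 0.702, -0.088]
contact_force: [0.5, -0.5, -3.1]
opening: 0.465
```

drive_tool([
  [[0,0,0],[0,-2.5,-1.13],3.7],
  [[0,0,0],[0,-2.5,-1.13],3.7],
  [[0,0,0],[0,-2.5,-1.13],3.7],
  [[0,0,0],[0,-2.5,-1.13],3.7],
  [[0,0,0],[0,-1.9,-0.86],3.7],
  [[0,0,0],[0,-1.0,-0.46],3.7],
  [[0,0,0],[0,-0.5,-0.22],3.7],
  [[0,0,0],[0,0,0],3.7],
  [[0,0,0],[0,0,0],3.7],
  [[0,0,0],[0,0,0],3.7],
  [[0,0,0],[0,0,0],3.7],
  [[0,0,0],[0,0,0],3.7],
])

```text
clock: 31.12
tool_pos: [0.5765, 0.04, 0.1637]
eef_rot: [-0.702, -0.086, 0.702, -0.087]
contact_force: [-0.3, 0.3, -2.8]
opening: 0.471
```

```bash
python3 go.py 0.577 0.0415 0.124
```

```text
t 31.12 pos [0.5765 0.04   0.1637] xax [ 0.0002 -0.0018 -1.    ] jaw yaw -75.92 open 41.5 F [-0.2528  0.3343 -2.8148]
turn [-0.1151  0.0159 -0.1005]
shift now [ 3.9721 -0.1377 -0.086 ] after turn [ 3.9723 -0.1306 -0.0851]
```

drive_tool([
  [[0,0,0],[0.5,0,-0.05],3.7],
  [[0,0,0],[1,0,0],3.7],
  [[0,0,0],[1,0,0],3.7],
  [[0,0,0],[0.7,0,0],3.7],
  [[0,0,0],[0.3,0,0],3.7],
  [[0,0,0],[0.2,0,0],3.7],
  [[0,0,0],[0.1,0,0],3.7],
  [[0,0,0],[0,0,0],3.7],
  [[0,0,0],[0,0,0],3.7],
  [[0,0,0],[0,0,0],3.7],
])

```text
clock: 31.95
tool_pos: [0.5774, 0.0417, 0.1261]
eef_rot: [0.702, 0.087, -0.701, 0.088]
contact_force: [0.9, -0.2, -2.6]
opening: 0.471
```

```bash
python3 go.py 0.577 0.0415 0.124
```

```text
t 31.95 pos [0.5774 0.0417 0.1261] xax [ 0.0011 -0.001  -1.    ] jaw yaw -75.79 open 41.5 F [ 0.8597 -0.1703 -2.6398]
turn [ 0.0077 -0.0494 -0.0705]
shift now [0.2062 0.0063 0.0419] after turn [0.2063 0.0066 0.0418]
```

drive_tool([
  [[0,0,0],[0.1,0,0.04],3.7],
  [[0,0,0],[0.1,0,0],3.7],
  [[0,0,0],[0,0,0],3.7],
  [[0,0,0],[0,0,0],3.7],
])

```text
clock: 32.28
tool_pos: [0.577, 0.0416, 0.1246]
eef_rot: [0.702, 0.087, -0.701, 0.088]
contact_force: [-2.1, 1.0, 5.9]
opening: 0.466
```

drive_tool([
  [[0,0,0],[0,0,0],4.5],
  [[0,0,0],[0,0,0],5.2],
  [[0,0,0],[0,0,0],6],
  [[0,0,0],[0,0,0],6.5],
  [[0,0,0],[-0.8,0,0],6.5],
  [[0,0,0],[-1.5,0,0],6],
  [[0,0,0],[-2,0,0],6],
  [[0,0,0],[-1.7,0,0],6],
  [[0,0,0],[-1,0,0],6],
])

```text
clock: 33.03
tool_pos: [0.5776, 0.0416, 0.1959]
eef_rot: [0.703, 0.087, -0.701, 0.088]
contact_force: [-0.1, -0.1, -0.3]
opening: 0.68
```

```bash
python3 go.py 0.4186 -0.3084 0.194
```

```text
t 33.03 pos [0.5776 0.0416 0.1959] xax [ 0.0032 -0.0007 -1.    ] jaw yaw -75.8 open 59.9 F [-0.1032 -0.1147 -0.2985]
turn [-0.0012 -0.1667 -0.0865]
shift now [ 0.1686 30.0334 24.0011] after turn [ 0.1931 30.0331 24.0013]
```

drive_tool([
  [[0,0,0],[0,1.2,0.95],6],
  [[0,0,0],[0,2,1.6],6],
  [[0,0,0],[0,2.6,2.08],6],
  [[0,0,0],[0,2.6,2.08],6],
  [[0,0,0],[0,2.6,2.08],6],
  [[0,0,0],[0,2.6,2.08],6],
  [[0,0,0],[0,2.6,2.08],6],
  [[0,0,0],[0,2.6,2.08],6],
  [[0,0,0],[0,2.6,2.08],6],
  [[0,0,0],[0,2.6,2.08],6],
  [[0,0,0],[0,2.6,2.08],6],
])

```text
clock: 33.95
tool_pos: [0.4331, -0.2703, 0.1932]
eef_rot: [-0.701, -0.087, 0.702, -0.087]
contact_force: [0.4, 0.2, 0.3]
opening: 0.679
```

drive_tool([
  [[0,0,0],[0,1.9,1.5],6],
  [[0,0,0],[0,1.1,0.9],6],
  [[0,0,0],[0,0.4,0.3],6],
  [[0,0,0],[0,0,0],6],
  [[0,0,0],[0,0,0],6],
  [[0,0,0],[0,0,0],6],
  [[0,0,0],[0,0,0],6],
])

```text
clock: 34.53
tool_pos: [0.4187, -0.3065, 0.1939]
eef_rot: [0.702, 0.088, -0.701, 0.088]
contact_force: [-0.4, -0.2, -0.7]
opening: 0.68
```

```bash
python3 go.py 0.4186 -0.3084 0.1223
```

```text
t 34.53 pos [ 0.4187 -0.3065  0.1939] xax [ 0.0004 -0.0002 -1.    ] jaw yaw -75.64 open 59.9 F [-0.4096 -0.1533 -0.7373]
turn [ 0.1637 -0.0213 -0.0174]
shift now [7.1616 0.1768 0.054 ] after turn [7.1616 0.1791 0.0509]
```

drive_tool([
  [[0,0,0],[0.8,0.05,0],6],
  [[0,0,0],[1.6,0,0],6],
  [[0,0,0],[1.9,0,0],6],
  [[0,0,0],[1.6,0,0],6],
  [[0,0,0],[0.8,0,0],6],
  [[0,0,0],[0.45,0,0],6],
  [[0,0,0],[0,0,0],5],
  [[0,0,0],[0,0,0],4],
  [[0,0,0],[0,0,0],2.5],
  [[0,0,0],[0,0,0],2.5],
  [[0,0,0],[0,0,0],2.5],
  [[0,0,0],[0,0,0],2.5],
], force=25)

```text
clock: 35.53
tool_pos: [0.4185, -0.3091, 0.1231]
eef_rot: [0.702, 0.087, -0.701, 0.088]
contact_force: [0.5, 0.2, 3.7]
opening: 0.331
```

drive_tool([
  [[0,0,0],[0,0,0],2.5],
  [[0,0,0],[0,0,0],2.5],
])

```text
clock: 35.7
tool_pos: [0.4185, -0.3091, 0.1231]
eef_rot: [0.702, 0.087, -0.701, 0.088]
contact_force: [-0.3, -0.7, 5.8]
opening: 0.332
```

```bash
python3 go.py 0.513 -0.25 0.1623;python3 go.py 0.527 -0.043 0.1623
```

```text
t 35.7 pos [ 0.4185 -0.3091  0.1231] xax [ 0.0015 -0.002  -1.    ] jaw yaw -75.81 open 29.3 F [-0.2833 -0.6809  5.7906]
turn [-0.0053 -0.0579 -0.1332]
shift now [ -3.915   -3.3994 -10.6119] after turn [ -3.9179  -3.4076 -10.6082]
t 35.7 pos [ 0.4185 -0.3091  0.1231] xax [ 0.0015 -0.002  -1.    ] jaw yaw -75.81 open 29.3 F [-0.2833 -0.6809  5.7906]
turn [-0.0053 -0.0579 -0.1332]
shift now [ -3.9544 -23.1241 -17.0451] after turn [ -3.9179 -23.1316 -17.0433]
```

drive_tool([
  [[0,0,0],[-0.7,0,0],2.5],
  [[0,0,0],[-1.3,0,0],2.5],
  [[0,0,0],[-1.4,0,0],2.5],
  [[0,0,0],[-0.6,-0.2,-0.8],2.5],
  [[0,0,0],[0,-0.5,-1.8],2.5],
  [[0,0,0],[0,-0.65,-2.0],2.5],
  [[0,0,0],[0,-0.65,-2.0],2.5],
  [[0,0,0],[0,-0.65,-2.0],2.5],
  [[0,0,0],[0,-0.65,-2.0],2.5],
  [[0,0,0],[0,-1.2,-0.4],2.5],
  [[0,0,0],[0,-2.2,-0.7],2.5],
  [[0,0,0],[0,-2.6,-0.85],2.5],
])

```text
clock: 36.7
tool_pos: [0.5154, -0.1878, 0.1618]
eef_rot: [-0.701, -0.086, 0.703, -0.087]
contact_force: [0.1, 0.7, -3.5]
opening: 0.331
```

drive_tool([
  [[0,0,0],[0,-2.6,-0.85],2.5],
  [[0,0,0],[0,-2.6,-0.85],2.5],
  [[0,0,0],[0,-2.6,-0.85],2.5],
  [[0,0,0],[0,-2.6,-0.85],2.5],
  [[0,0,0],[0,-1.9,-0.6],2.5],
  [[0,0,0],[0,-1.0,-0.35],2.5],
  [[0,0,0],[0,-0.5,-0.15],2.5],
  [[0,0,0],[0,0,0],2.5],
  [[0,0,0],[0,0,0],2.5],
  [[0,0,0],[0,0,0],2.5],
  [[0,0,0],[0,0,0],2.5],
])

```text
clock: 37.62
tool_pos: [0.5265, -0.0447, 0.1623]
eef_rot: [-0.702, -0.086, 0.702, -0.087]
contact_force: [-0.9, 0.2, -4.5]
opening: 0.33
```

```bash
python3 go.py 0.527 -0.043 0.123
```

```text
t 37.62 pos [ 0.5265 -0.0447  0.1623] xax [ 0.0001 -0.0021 -1.    ] jaw yaw -75.96 open 29.1 F [-0.9127  0.1519 -4.5473]
turn [-0.1554  0.0212 -0.1189]
shift now [ 3.9254 -0.1593 -0.0947] after turn [ 3.9257 -0.1509 -0.0936]
```

drive_tool([
  [[0,0,0],[0.5,0,-0.05],2.5],
  [[0,0,0],[1,0,0],2.5],
  [[0,0,0],[1,0,0],2.5],
  [[0,0,0],[0.7,0,0],2.5],
  [[0,0,0],[0.3,0,0],2.5],
  [[0,0,0],[0.2,0,0],2.5],
  [[0,0,0],[0.1,0,0],2.5],
  [[0,0,0],[0,0,0],2.5],
  [[0,0,0],[0,0,0],2.5],
  [[0,0,0],[0,0,0],2.5],
])

```text
clock: 38.45
tool_pos: [0.5275, -0.0427, 0.1246]
eef_rot: [0.702, 0.087, -0.701, 0.088]
contact_force: [-0.2, 0.5, -2.4]
opening: 0.329
```

```bash
python3 go.py 0.527 -0.043 0.123
```

```text
t 38.45 pos [ 0.5275 -0.0427  0.1246] xax [ 0.0012 -0.0011 -1.    ] jaw yaw -75.79 open 29.0 F [-0.1772  0.5363 -2.4416]
turn [ 0.0108 -0.0485 -0.0771]
shift now [0.162  0.0188 0.0528] after turn [0.162  0.019  0.0527]
```

drive_tool([
  [[0,0,0],[0.1,0.02,0.05],2.5],
  [[0,0,0],[0.08,0,0],2.5],
  [[0,0,0],[0,0,0],2.5],
  [[0,0,0],[0,0,0],2.5],
])

```text
clock: 38.78
tool_pos: [0.5271, -0.043, 0.1231]
eef_rot: [0.702, 0.087, -0.701, 0.088]
contact_force: [-0.8, -0.2, 5.1]
opening: 0.324
```

drive_tool([
  [[0,0,0],[0,0,0],3.4],
  [[0,0,0],[0,0,0],4.2],
  [[0,0,0],[0,0,0],5],
  [[0,0,0],[0,0,0],6],
  [[0,0,0],[-0.8,0,0],6],
  [[0,0,0],[-1.6,0,0],6],
  [[0,0,0],[-2.2,0,0],6],
  [[0,0,0],[-2.5,0,0],6],
  [[0,0,0],[-2,0,0],6],
  [[0,0,0],[-1,0,0],6],
])

```text
clock: 39.62
tool_pos: [0.5278, -0.0431, 0.2264]
eef_rot: [0.703, 0.087, -0.7, 0.088]
contact_force: [0.4, 0.3, 0.0]
opening: 0.678
```

```bash
python3 go.py 0.6065 -0.324 0.22
```

```text
t 39.62 pos [ 0.5278 -0.0431  0.2264] xax [ 0.0044 -0.0012 -1.    ] jaw yaw -75.81 open 59.8 F [0.3781 0.3044 0.0393]
turn [-0.006  -0.2303 -0.1287]
shift now [ 0.7116 29.1646 -0.7352] after turn [ 0.6431 29.1662 -0.7349]
```

drive_tool([
  [[0,0,0],[0,1.2,0],6],
  [[0,0,0],[0,2.2,0],6],
  [[0,0,0],[0,3,-0.1],6],
  [[0,0,0],[0,3.2,-0.1],6],
  [[0,0,0],[0,3.2,-0.1],6],
  [[0,0,0],[0,3.2,-0.1],6],
  [[0,0,0],[0,3.2,-0.1],6],
  [[0,0,0],[0,3.2,-0.1],6],
  [[0,0,0],[0,2.9,-0.1],6],
  [[0,0,0],[0,2.2,0],6],
  [[0,0,0],[0,1.2,0],6],
  [[0,0,0],[0,0.4,0],6],
])

```text
clock: 40.62
tool_pos: [0.6035, -0.3278, 0.2225]
eef_rot: [-0.701, -0.085, 0.702, -0.087]
contact_force: [-0.1, -0.2, -0.5]
opening: 0.68
```

drive_tool([
  [[0,0,0],[0,0,0],6],
  [[0,0,0],[0,0,0],6],
  [[0,0,0],[0,0,0],6],
  [[0,0,0],[0,0,0],6],
])

```text
clock: 40.95
tool_pos: [0.605, -0.3217, 0.2238]
eef_rot: [0.702, 0.088, -0.702, 0.088]
contact_force: [-0.2, 0.0, -0.4]
opening: 0.679
```

```bash
python3 go.py 0.6065 -0.324 0.1585
```

```text
t 40.95 pos [ 0.605  -0.3217  0.2238] xax [ 0.     -0.0001 -1.    ] jaw yaw -75.68 open 59.8 F [-0.1841  0.0478 -0.4041]
turn [ 0.1187 -0.0009 -0.0073]
shift now [ 6.5315  0.2546 -0.087 ] after turn [ 6.5315  0.2553 -0.0876]
```

drive_tool([
  [[0,0,0],[0.8,0.1,-0.05],6],
  [[0,0,0],[1.6,0,-0.05],6],
  [[0,0,0],[1.7,0,0],6],
  [[0,0,0],[1.4,0,0],6],
  [[0,0,0],[0.7,0,0],6],
  [[0,0,0],[0.3,0,0],6],
  [[0,0,0],[0,0,0],5],
  [[0,0,0],[0,0,0],4],
  [[0,0,0],[0,0,0],2.8],
  [[0,0,0],[0,0,0],2.8],
  [[0,0,0],[0,0,0],2.8],
  [[0,0,0],[0,0,0],2.8],
], force=25)

```text
clock: 41.95
tool_pos: [0.6067, -0.3242, 0.1597]
eef_rot: [0.702, 0.087, -0.701, 0.088]
contact_force: [-0.4, 0.1, 3.5]
opening: 0.374
```

drive_tool([
  [[0,0,0],[0,0,0],2.8],
  [[0,0,0],[0,0,0],2.8],
])

```text
clock: 42.12
tool_pos: [0.6067, -0.3242, 0.1597]
eef_rot: [0.702, 0.087, -0.701, 0.088]
contact_force: [-0.2, 1.2, 4.8]
opening: 0.381
```

```bash
python3 go.py 0.6094 -0.0932 0.208
```

```text
t 42.12 pos [ 0.6067 -0.3242  0.1597] xax [ 0.0017 -0.0015 -1.    ] jaw yaw -75.79 open 33.6 F [-0.1975  1.183   4.8198]
turn [ 0.0102 -0.0751 -0.1091]
shift now [ -4.8675 -22.3157  -5.9395] after turn [ -4.8328 -22.326   -5.9292]
```

drive_tool([
  [[0,0,0],[-0.7,0,0],2.8],
  [[0,0,0],[-1.3,0,0],2.8],
  [[0,0,0],[-1.5,0,0],2.8],
  [[0,0,0],[-1.0,-0.8,-0.2],2.8],
  [[0,0,0],[-0.3,-1.6,-0.4],2.8],
  [[0,0,0],[0,-2.4,-0.65],2.8],
  [[0,0,0],[0,-2.4,-0.65],2.8],
  [[0,0,0],[0,-2.4,-0.65],2.8],
  [[0,0,0],[0,-2.4,-0.65],2.8],
  [[0,0,0],[0,-2.4,-0.65],2.8],
  [[0,0,0],[0,-2.4,-0.65],2.8],
  [[0,0,0],[0,-2.4,-0.65],2.8],
])

```text
clock: 43.12
tool_pos: [0.6081, -0.1216, 0.2064]
eef_rot: [-0.701, -0.088, 0.702, -0.088]
contact_force: [1.1, -0.1, -4.4]
opening: 0.374
```

drive_tool([
  [[0,0,0],[0,-1.8,-0.5],2.8],
  [[0,0,0],[0,-0.9,-0.2],2.8],
  [[0,0,0],[0,-0.4,-0.1],2.8],
  [[0,0,0],[0,0,0],2.8],
  [[0,0,0],[0,0,0],2.8],
  [[0,0,0],[0,0,0],2.8],
  [[0,0,0],[0,0,0],2.8],
])

```text
clock: 43.7
tool_pos: [0.6089, -0.0951, 0.2065]
eef_rot: [-0.702, -0.086, 0.702, -0.087]
contact_force: [0.6, 0.4, -1.8]
opening: 0.375
```

```bash
python3 go.py 0.6094 -0.0932 0.1595
```

```text
t 43.7 pos [ 0.6089 -0.0951  0.2065] xax [ 0.0002 -0.0021 -1.    ] jaw yaw -75.94 open 33.0 F [ 0.5786  0.4203 -1.7922]
turn [-0.1378  0.0164 -0.1223]
shift now [ 4.7015 -0.1848 -0.0971] after turn [ 4.7019 -0.1745 -0.0962]
```

drive_tool([
  [[0,0,0],[0.6,0,-0.03],2.8],
  [[0,0,0],[1.2,0,0],2.8],
  [[0,0,0],[1.2,0,0],2.8],
  [[0,0,0],[0.8,0,0],2.8],
  [[0,0,0],[0.4,0,0],2.8],
  [[0,0,0],[0.2,0,0],2.8],
  [[0,0,0],[0.1,0,0],2.8],
  [[0,0,0],[0,0,0],2.8],
  [[0,0,0],[0,0,0],2.8],
  [[0,0,0],[0,0,0],2.8],
])

```text
clock: 44.53
tool_pos: [0.6098, -0.0933, 0.1621]
eef_rot: [0.702, 0.087, -0.701, 0.088]
contact_force: [0.2, -0.6, -2.5]
opening: 0.38
```

```bash
python3 go.py 0.6094 -0.0932 0.1595
```

```text
t 44.53 pos [ 0.6098 -0.0933  0.1621] xax [ 0.0014 -0.0012 -1.    ] jaw yaw -75.79 open 33.5 F [ 0.2143 -0.6391 -2.5457]
turn [ 0.0059 -0.0618 -0.0871]
shift now [ 0.2591 -0.0185  0.0343] after turn [ 0.2592 -0.0181  0.034 ]
```

drive_tool([
  [[0,0,0],[0.1,0,0.03],2.8],
  [[0,0,0],[0.1,0,0],2.8],
  [[0,0,0],[0.05,0,0],2.8],
  [[0,0,0],[0,0,0],2.8],
  [[0,0,0],[0,0,0],2.8],
])

```text
clock: 44.95
tool_pos: [0.6095, -0.0933, 0.1597]
eef_rot: [0.702, 0.087, -0.701, 0.088]
contact_force: [-1.4, 0.4, 4.7]
opening: 0.375
```

Touching down (+4.7 N). Release, rise and clear the view.

drive_tool([
  [[0,0,0],[0,0,0],3.6],
  [[0,0,0],[0,0,0],4.4],
  [[0,0,0],[0,0,0],5.2],
  [[0,0,0],[0,0,0],6],
  [[0,0,0],[-0.8,0,0],6],
  [[0,0,0],[-1.6,0,0],6],
  [[0,0,0],[-2.2,0,0],6],
  [[0,0,0],[-2.2,0,0],6],
  [[0,0,0],[-1.2,1,0],6],
  [[0,0,0],[0,2,1],6],
  [[0,0,0],[0,2.5,2],6],
  [[0,0,0],[0,2.5,2],6],
])

```text
clock: 45.95
tool_pos: [0.5806, -0.1832, 0.2401]
eef_rot: [0.702, 0.088, -0.701, 0.089]
contact_force: [0.2, -0.6, 0.3]
opening: 0.684
```

drive_tool([
  [[0,0,0],[0,2.5,2],6],
  [[0,0,0],[0,2.5,2],6],
  [[0,0,0],[0,2.5,2],6],
  [[0,0,0],[0,2.5,2],6],
  [[0,0,0],[0,2.5,2],6],
  [[0,0,0],[0,2.5,2],6],
  [[0,0,0],[0,1.5,1.2],6],
  [[0,0,0],[0,0.7,0.5],6],
  [[0,0,0],[0,0,0],6],
  [[0,0,0],[0,0,0],6],
  [[0,0,0],[0,0,0],6],
])

```text
clock: 46.87
tool_pos: [0.4912, -0.381, 0.2394]
eef_rot: [0.702, 0.089, -0.701, 0.088]
contact_force: [0.5, -0.2, -0.6]
opening: 0.678
```

```bash
python3 - <<'E'
from h import *
from plant import r
import pickle
t=r.snapshot("top");s=r.snapshot("side");pickle.dump((t,s),open("s1.pkl","wb"))
t0,s0=pickle.load(open("s0.pkl","rb"))
crop(t,230,160,150,115,5,"tc9.png");crop(s,240,140,120,120,5,"sc9.png")
# sub-pixel shift of each cap between start and end
for n,(a,b),R in [("t",(t0,t),dict(square=(252,180,28,30),squat=(295,208,30,30),tall=(320,165,36,40))),("s",(s0,s),dict(square=(262,180,24,24),squat=(304,176,18,22),tall=(292,144,20,22)))]:
    g=[cv2.cvtColor(q["color"],cv2.COLOR_RGB2GRAY).astype(np.float32) for q in(a,b)]
    for k,(x,y,w,h) in R.items():
        W=np.eye(2,3,dtype=np.float32)
        c,W=cv2.findTransformECC(g[0][y:y+h,x:x+w],g[1][y-5:y+h+5,x-5:x+w+5],np.float32([[1,0,5],[0,1,5]]),cv2.MOTION_TRANSLATION)
        print(n,k,"corr",round(c,3),"shift px",W[:,2]-5)
print(r.get_state()["tool_pos"])
E
```

```text
t square corr 0.991 shift px [-0.4433  0.018 ]
t squat corr 0.848 shift px [-0.5678  0.1071]
t tall corr 0.992 shift px [0.1585 0.5361]
s square corr 0.994 shift px [-0.1428  0.0891]
s squat corr 0.995 shift px [-0.0398  0.3279]
s tall corr 0.997 shift px [ 0.2959 -0.0117]
[ 0.4911 -0.3812  0.2394]
```

View pics/tc9.png

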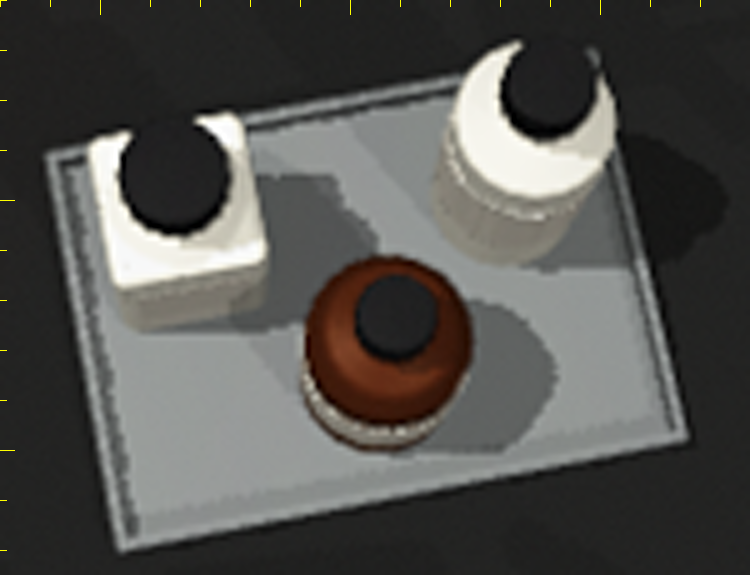

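View pics/sc9.png

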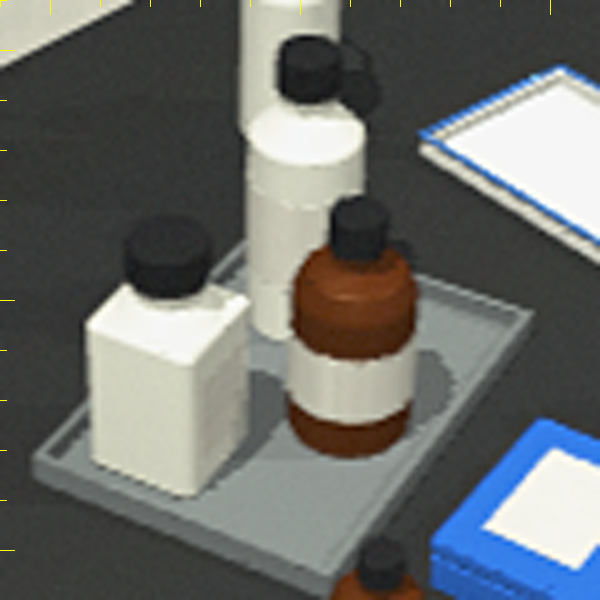

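```bash
python3 -c "
from plant import r
print(r.finish_job())"
```

```text
the job is handed in; nothing more can be done
None
```

I moved the three bottles to the white tray and set the weighing bottle on the balance pan. Then I put the square, the squat and the tall bottle back on their starting spots in the grey tray. I handed the job in at about 47 s on the robot's clock, and no verdict is given.

- **Bottles:** Comparing the start and end pictures, each cap moved by at most about 0.6 pixel in either camera, roughly 1 mm. All three look upright. The top-view match for the squat bottle was weaker (correlation 0.85, against 0.99 for the others), because its patch included the spot where the weighing bottle had stood. The side view agreed with the rest.
- **Weighing bottle:** It stands upright on the pan. The top view puts it 3 to 4 mm from the pan's centre. The two cameras also disagreed by about 4 mm on where that centre is, so I aimed between them. I last saw it at about 28 s, before returning the bottles, and did not look at the pan again before handing in.
- **Other checks:** The gripper was open, about 24 cm up and away from the bottles when I handed in. Contact forces read between moves stayed below about 6 N. The slide box looked unmoved in the final picture. The Petri dishes and wash bottle were never approached, but I did not check their positions at the end.

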